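# Put the hardness reference blocks back in their cases

## Robot

A 6-joint arm with a two-finger parallel gripper is mounted at the origin on the work surface. World frame = base frame: x ahead of the robot, y to its left, z up, the work surface at z = 0. Lengths are in m, angles in degrees, forces in N, time in s.
With the tool pointing down it reaches from about 0.375 to 0.925 m from the base axis. Payload 5.7 kg.
Tool frame: the origin (TCP) lies between the finger pads; the fingertips stand manip.tips_ahead ahead of it and the grasp point (between the pads) lies 11 mm behind it (manip.tips_ahead is the distance from the TCP to the fingertips, in m); z points along the fingers, y is the line along which they close (so a half turn about z gives the same grasp; the last joint's range is limited). The gripper opens to 88 mm and grips with 3 to 60 N. Pads are 20 mm wide; open, the fingers measure 115 mm over their backs; the gripper's body (75 mm by 178 mm) begins 61 mm behind the grasp point.
Start: joints at [-81.079, 20.558, 86.54, -0, 72.909, -6.595], TCP at [0.16, -0.578, 0.231] pointing down, gripper open.
Joint ranges: [-170.27, 170.27], [-57.76, 135], [12.27, 136.19], [-55.21, 235.2], [11.17, 155.16], [-170.74, 170.74]. Speed limits (degrees/s): [136.94, 136.94, 180, 180, 180, 180].

## Interface

Orientations are given as [roll, pitch, yaw] about the fixed x, y, z axes, in that order (R = Rz(yaw) Ry(pitch) Rx(roll)).
In Python, from plant import manip gives the robot as it stands. Calls block until the motion is done:
- manip.reach(position, orientation): joint-space move of the TCP to a pose.
- manip.servo_line(position, ori=None, speed=0.15): straight line of the TCP; ori=None keeps the orientation; speed is the mean speed in m/s.
- manip.movej(angles): joint-space move.
- manip.release() and manip.close(f_grip=None): open the fingers fully, or close them until they stop; f_grip is the grip in N (None keeps the last).
- manip.hold(seconds).
- manip.inverse_kinematics(position, orientation): joint angles nearest the present ones, or None.
- manip.camera(name): name is "scene" or "top"; returns a dict with "image" (420x560x3 uint8, blue, green, red), "depth" (420x560 float32, m along the optical axis (not along the pixel's ray), 0 where there is no reading), "K" (3x3 intrinsics, pixels), "distortion" ([k1, k2, p1, p2, k3] as OpenCV has them; the pictures are not rectified), "T" (4x4, takes a point from camera to world coordinates). Camera axes: x right, y down, z forward; pixel columns grow to the right and rows downward; lengths in m; the calibration is good to about 2 mm. A picture is of the moment at which its call begins.
A pose or a line that the arm cannot do raises manip.PlanningError and nothing moves.
- manip.hand_in(): hands the job in; it is judged then, once.
Readings, each from a call of its own:
- manip.current_t(): time.
- manip.current_joint_positions(): joint angles.
- manip.current_dq(): joint speeds.
- manip.current_tau(): joint torques, N m.
- manip.current_ee_pos(): TCP position.
- manip.current_orientation(): TCP orientation.
- manip.current_contact_force(): force on the tool from outside, world axes, zero at the start.
- manip.current_torque(): the same for the moment, N m.
- manip.current_grip_width(): finger opening in m.
- manip.current_gripper_force(): force on a finger pad.
Only numpy, scipy, OpenCV 4.12 (cv2) and the standard library are available. Lean on these libraries where they do the work, as an engineer would, in place of code of your own. Each camera call takes 0.05 s, during which the arm holds its last target. There are 200 camera calls.

## Task

The check of the hardness tester is finished: take the pile of four reference blocks apart from the top, one block at a time, and lay each flat, test face up, fully down in the fitted recess of its own case - brass disc in the yellow case, steel disc in the red, square block in the green, long block in the blue. Set the blocks down without dropping them, never lift one with another still lying on it, and leave the reading microscope and the wash bottle standing where they are.

Things in the scene. Friction and masses are not known exactly. Their poses are not given: they have to be found in the camera images.
- long_block: The lowest block of the pile: a grey steel reference block, 110 x 60 mm and 15 mm thick, about 0.8 kg, lying on the bench with the other three blocks on top of it. Loose; origin at the centre of its underside, z up out of the test face. Its x axis runs along the 110 mm length, y across the 60 mm width (grip it across this width).
- round_block: Bright steel disc, 46 mm in diameter and 14 mm thick, about 0.18 kg. It lies on one end of the long block, centre about 29 mm from the long block's centre; which end changes. Loose; origin at the centre of its underside, z up out of the test face.
- square_block: Pale aluminium reference block, 40 x 40 mm and 14 mm thick, about 60 g, lying on the other end of the long block from the round one (about 10 mm between them), its sides nearly parallel to the long block's. Loose; origin at the centre of its underside, z up out of the test face. x and y are square to its sides.
- brass_block: Small yellow brass disc, 26 mm in diameter and 14 mm thick, about 60 g: the top of the pile, lying on either the round or the square block. Loose; origin at the centre of its underside, z up out of the test face.
- long_case: Blue storage case for the long block: 140 x 90 mm, black foam with a rectangular recess 122 x 72 mm at its centre, long along the case's x axis. Fixed, open. Origin: centre of its underside on the bench, z up. Foam and rim tops 16 mm above it; recess 6 mm deep, its light grey floor 10 mm above the origin; about 6 mm play round the block, which stands 8 to 9 mm proud (grip it by its upper 7 mm).
- round_case: Red storage case for the round steel block: 78 x 78 mm, black foam with a round recess 58 mm in diameter at its centre. Fixed, open. Origin: centre of its underside on the bench, z up. Foam and rim tops 16 mm above it; recess 6 mm deep, its light grey floor 10 mm above the origin; about 6 mm play round the block, which stands 8 to 9 mm proud (grip it by its upper 7 mm).
- square_case: Green storage case for the square block: 74 x 74 mm, black foam with a square recess 52 x 52 mm at its centre, sides along the case's x and y axes. Fixed, open. Origin: centre of its underside on the bench, z up. Foam and rim tops 16 mm above it; recess 6 mm deep, its light grey floor 10 mm above the origin; about 6 mm play round the block, which stands 8 to 9 mm proud (grip it by its upper 7 mm).
- brass_case: Yellow storage case for the small brass block: 58 x 58 mm, black foam with a round recess 38 mm in diameter at its centre. Fixed, open. Origin: centre of its underside on the bench, z up. Foam and rim tops 16 mm above it; recess 6 mm deep, its light grey floor 10 mm above the origin; about 6 mm play round the block, which stands 8 to 9 mm proud (grip it by its upper 7 mm).
- reading_microscope: Dark grey upright tube, 46 mm across its foot and 125 mm tall, standing loose on the bench near the middle, farther from the robot; a bystander that topples easily. Origin at the centre of its foot, z up.
- wash_bottle: White plastic bottle with a red cap, 60 mm in diameter and 135 mm tall, standing loose at the far left; a bystander. Origin at the centre of its base, z up.
Things that resemble listed ones, but are neither listed nor needed, are in the scene too. What is shaped like the brass_case but brown, pink or purple is not meant.

How it is judged:
By the outcome, as a careful person would: the job done as asked, in the order asked, and still so for the second after the job is handed in, with the robot touching nothing.
It also fails if it takes over 117 s, if anything falls off the work surface, if the arm or the gripper's body presses on something with over 40 N, if the wrist force passes 120 N, or if a joint passes its speed limit or range.

## Working session

There is one attempt and no reset: what is moved stays moved. The work goes in short steps, each a Python script; the robot and the scene stay as the last script left them, time stands still between calls to the robot, and variables do not carry over. Pictures are saved under pics/ and viewed, at most 14 in all, crops included, and the job is handed in when it is done.

```bash
ls; mkdir -p pics
python3 - <<'E'
from plant import manip
import cv2,numpy as np
for n in ("scene","top"):
    c=manip.camera(n); cv2.imwrite(f"pics/{n}0.png",c["image"]); np.savez(f"{n}0.npz",**c)
    print(n,c["K"].tolist(),c["distortion"],np.round(c["T"],4).tolist(),(c["depth"]>0).mean())
print(manip.tips_ahead,manip.current_orientation(),manip.current_t())
E
```

```text
pics
scene [[451.91446679067917, 0.0, 287.25901208194557], [0.0, 451.91446679067917, 209.48344333966926], [0.0, 0.0, 1.0]] [-0.02321465  0.          0.          0.          0.        ] [[0.5573, 0.5775, -0.5966, 1.149], [0.8301, -0.3716, 0.4158, -0.4248], [0.0185, -0.7269, -0.6865, 0.8295], [0.0, 0.0, 0.0, 1.0]] 0.9958035714285715
top [[478.7745172090328, 0.0, 276.5047299465348], [0.0, 478.7745172090328, 207.54911684881856], [0.0, 0.0, 1.0]] [-0.00541291  0.          0.          0.          0.        ] [[-0.0056, -0.9973, 0.0732, 0.3694], [-1.0, 0.0058, 0.0026, 0.0639], [-0.003, -0.0732, -0.9973, 1.4745], [0.0, 0.0, 0.0, 1.0]] 0.9957100340136055
0.008 [-1.79908329e+02 -1.04981106e-02  1.55153320e+01] 0.1
```

View pics/scene0.png

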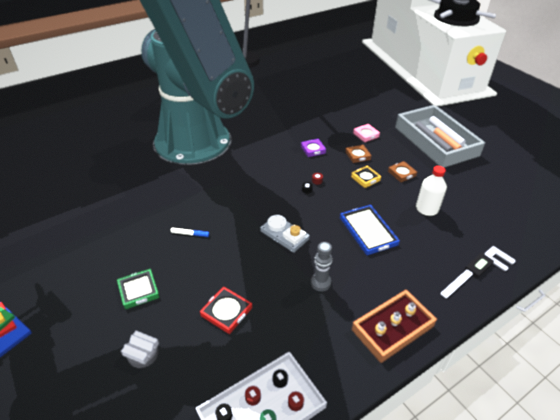

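View pics/top0.png

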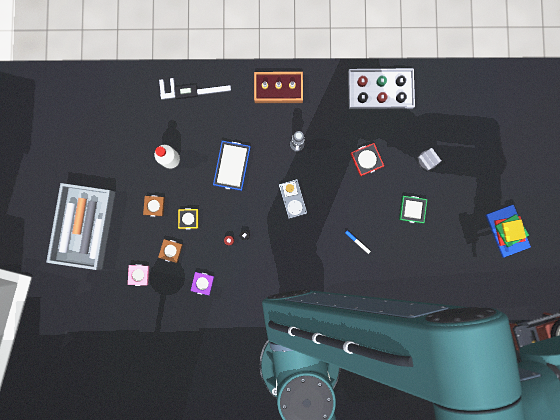

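The pile is at top px (293,198), with brass on the upper (square) block at about (290,188) and the steel disc at (294,207). The cases are blue (232,165), red (367,159), green (413,209) and yellow (188,218). The brown, pink and purple cases are decoys. I'll enlarge the pile in both views and measure.

```bash
cat > h.py <<'E'
import numpy as np, cv2
def rays(c,px):
    p=cv2.undistortPoints(np.float64(px).reshape(-1,1,2),c["K"],c["distortion"])[:,0]
    d=np.c_[p,np.ones(len(p))]@c["T"][:3,:3].T
    return c["T"][:3,3],d
def plane(c,px,z):
    o,d=rays(c,px); return o+d*((z-o[2])/d[:,2])[:,None]
def tri(c1,p1,c2,p2):
    o1,d1=rays(c1,p1);o2,d2=rays(c2,p2);d1,d2=d1[0],d2[0]
    s=np.linalg.lstsq(np.c_[d1,-d2],o2-o1,rcond=None)[0]
    a,b=o1+s[0]*d1,o2+s[1]*d2
    return (a+b)/2,np.linalg.norm(a-b)
def proj(c,P):
    R,t=c["T"][:3,:3],c["T"][:3,3]
    P=(np.atleast_2d(P)-t)@R
    return cv2.projectPoints(P,np.zeros(3),np.zeros(3),c["K"],c["distortion"])[0][:,0]
def hue(c,name):
    h=cv2.cvtColor(c["image"],cv2.COLOR_BGR2HSV)
    lo,hi={"blue":((108,150,60),(125,255,255)),"green":((50,120,40),(80,255,255)),"yellow":((22,140,100),(34,255,255)),"red":((172,150,90),(180,255,255))}[name]
    m=cv2.inRange(h,lo,hi)
    if name=="red": m|=cv2.inRange(h,(0,150,90),(4,255,255))
    return m
def case(c,name,near,r):
    """hull of the coloured rim near a pixel; bright floor inside"""
    m=hue(c,name); k=np.zeros_like(m); cv2.circle(k,tuple(map(int,near)),r,255,-1); m&=k
    hull=cv2.convexHull(cv2.findNonZero(m))
    f=np.zeros_like(m); cv2.fillConvexPoly(f,hull,255)
    g=cv2.cvtColor(c["image"],cv2.COLOR_BGR2GRAY); b=cv2.inRange(g,140,255)&f&~m
    n,l,s,ce=cv2.connectedComponentsWithStats(b); i=1+np.argmax(s[1:,4])
    return hull[:,0],ce[i],np.uint8(l==i)
E
python3 - <<'E'
from h import *
S=dict(np.load("scene0.npz"));T=dict(np.load("top0.npz"))
px={"yellow":((367,176),(188,218),18,16),"red":((226,310),(367,159),32,24),"green":((138,288),(413,209),28,21),"blue":((369,229),(232,165),38,34)}
for n,(ps,pt,rs,rt) in px.items():
    hs,fs,_=case(S,n,ps,rs);ht,ft,mt=case(T,n,pt,rt)
    P,e=tri(S,fs,T,ft)
    Wt=plane(T,ht,.016)[:,:2];Ws=plane(S,hs,.016)[:,:2]
    r=cv2.minAreaRect(np.float32(Wt*1000));r2=cv2.minAreaRect(np.float32(Ws*1000))
    cn=cv2.findContours(mt,0,2)[0][0][:,0]
    rf=cv2.minAreaRect(np.float32(plane(T,cn,.010)[:,:2]*1000))
    z=[np.median((plane_z:=None,0)[1:])] if 0 else None
    print(n,"floor tri",P.round(4),"gap",e.round(4),"| floor top@.010",plane(T,[ft],.01)[0].round(4),"scene",plane(S,[fs],.01)[0].round(4))
    print("   rim top",np.round(r[0]),np.round(r[1]),round(r[2],1),"rim scene",np.round(r2[0]),np.round(r2[1]),round(r2[2],1),"floor rect",np.round(rf[1]),round(rf[2],1))
a=cv2.resize(S["image"][205:255,250:320],None,fx=8,fy=8,interpolation=cv2.INTER_CUBIC)
b=cv2.resize(T["image"][170:226,265:320],None,fx=7.15,fy=7.15,interpolation=cv2.INTER_CUBIC)[:400]
cv2.imwrite("pics/a.png",np.hstack([a[:400,:400+0],b[:400,:393]]))
E
```

```text
yellow floor tri [0.4465 0.342  0.0077] gap 0.0038 | floor top@.010 [0.4452 0.3401 0.01  ] scene [0.4494 0.3416 0.01  ]
   rim top [445. 340.] [59. 58.] 89.7 rim scene [447. 336.] [70. 72.] 0.4 floor rect [34. 34.] 89.7
red floor tri [ 0.625  -0.2119  0.0141] gap 0.0005 | floor top@.010 [ 0.6258 -0.2124  0.01  ] scene [ 0.6222 -0.211   0.01  ]
   rim top [ 625. -211.] [80. 82.] 22.6 rim scene [ 626. -213.] [87. 88.] 22.6 floor rect [56. 55.] 70.8
green floor tri [ 0.4699 -0.3503  0.0098] gap 0.0003 | floor top@.010 [ 0.4698 -0.3504  0.01  ] scene [ 0.4701 -0.3502  0.01  ]
   rim top [ 469. -348.] [78. 76.] 81.5 rim scene [ 473. -350.] [77. 90.] 81.5 floor rect [52. 52.] 80.2
blue floor tri [0.6088 0.2059 0.0121] gap 0.0001 | floor top@.010 [0.6092 0.2062 0.01  ] scene [0.6074 0.2075 0.01  ]
   rim top [608. 206.] [ 91. 141.] 79.0 rim scene [610. 203.] [101. 155.] 78.9 floor rect [ 72. 122.] 78.9
```

View pics/a.png

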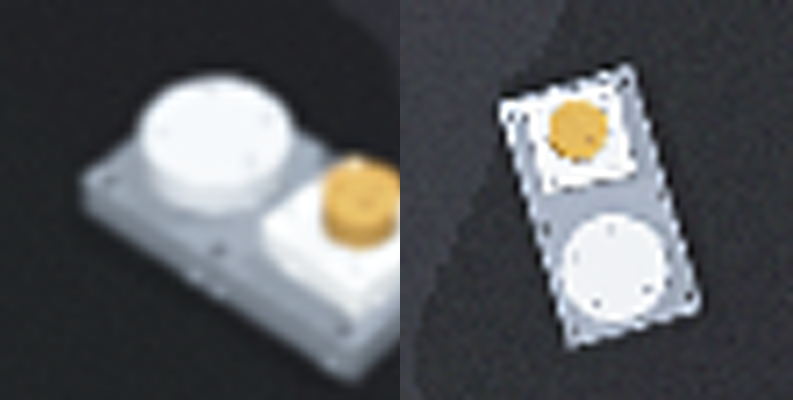

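Round disc at crop (614,266), brass at (578,130) on the square, as expected. All case floors come out at about 10 mm. Now the pile, the bystanders and the heights from both views.

```bash
cat >> h.py <<'E'
def win(c,u0,v0,u1,v1,m):
    k=np.zeros_like(m);k[v0:v1,u0:u1]=255;return m&k
def big(m):
    n,l,s,ce=cv2.connectedComponentsWithStats(m);i=1+np.argmax(s[1:,4]);return ce[i],np.uint8(l==i)*255
def rect(c,m,z):
    cn=max(cv2.findContours(m,0,1)[0],key=cv2.contourArea)[:,0]
    return cv2.minAreaRect(np.float32(plane(c,cn,z)[:,:2]*1000))
def blk(c,rad=.085,ctr=(.5,.02)):
    u,v=proj(c,[*ctr,.03])[0];r=int(rad*(c["K"][0,0])/1.2)
    return int(u-r),int(v-r),int(u+r),int(v+r)
E
python3 - <<'E'
from h import *
S=dict(np.load("scene0.npz"));T=dict(np.load("top0.npz"))
ctr={}
for n,c,w in(("S",S,(250,205,320,255)),("T",T,(270,172,315,224))):
    hsv=cv2.cvtColor(c["image"],cv2.COLOR_BGR2HSV)
    br,mb=big(win(c,*w,cv2.inRange(hsv,(12,90,90),(32,255,255))))
    k=int(w[0]) 
    rw=(262,212,291,233) if n=="S" else (280,195,310,222)
    ro,mr=big(win(c,*rw,cv2.inRange(hsv,(0,0,228),(180,40,255))))
    al,ma=big(win(c,*w,cv2.inRange(hsv,(0,0,95),(180,255,255))))
    ctr[n]=(br,ro); print(n,"brass",br.round(1),mb.sum()//255,"round",ro.round(1),mr.sum()//255)
    if n=="T":
        print("long rect@.015",rect(c,ma,.015))
        sq=win(c,270,172,315,198,cv2.inRange(hsv,(0,0,215),(180,40,255))|mb); s,ms=big(sq)
        print("square",s.round(1),plane(c,[s],.029)[0].round(4),rect(c,ms,.029)); print("round rect",rect(c,mr,.029), "brass rect",rect(c,mb,.043))
for i,nm in enumerate(("brass","round top")):
    P,e=tri(S,ctr["S"][i],T,ctr["T"][i]);print(nm,P.round(4),e.round(4),"top plane",plane(T,[ctr["T"][i]],(.043,.029)[i])[0].round(4))
print("microscope top",tri(S,(324,247),T,(298,134)),"bottle cap",tri(S,(438,171),T,(160,152)))
def wp(c,u,v): 
    d=c["depth"][v,u];o,r=rays(c,[(u,v)]);return (o+r[0]*d).round(4)
print("depth top: brass,round,long,square",[wp(T,u,v) for u,v in((290,188),(294,207),(292,197),(286,186))])
E
```

```text
S brass [295.  229.9] 85 round [276.5 222.3] 206
T brass [289.4 187.8] 54 round [294.4 207.1] 167
long rect@.015 ((504.61529541015625, 18.577919006347656), (110.04923248291016, 60.16159439086914), 15.758045196533203)
square [288.9 188.3] [0.534  0.0298 0.029 ] ((532.8333129882812, 31.842424392700195), (42.748260498046875, 49.25705337524414), 15.70101261138916)
round rect ((476.2789001464844, 13.519285202026367), (43.31175994873047, 43.459590911865234), 62.997108459472656) brass rect ((533.953369140625, 29.002361297607422), (21.309371948242188, 23.485063552856445), 44.75957489013672)
brass [0.534  0.0285 0.041 ] 0.0004 top plane [0.5339 0.0287 0.043 ]
round top [0.4764 0.0129 0.0273] 0.0013 top plane [0.4766 0.0136 0.029 ]
microscope top (array([0.67671821, 0.00303725, 0.12823816]), np.float64(0.0047872674523015205)) bottle cap (array([0.628331  , 0.39781248, 0.12866501]), np.float64(0.0008290713835297662))
depth top: brass,round,long,square [array([0.5333, 0.0267, 0.0423]), array([0.4769, 0.0147, 0.0288]), array([0.5084, 0.0202, 0.0176]), array([0.5392, 0.0388, 0.0441])]
```

Heights agree: long top about 15–17 mm, disc tops about 29, brass top about 43. The pile yaw is 15.8°. I'll start with the brass disc.

```bash
cat > act.py <<'E'
from plant import manip
from h import *
GRIP=.0065   # tips below block top
TIP=manip.tips_ahead
def F(): return np.array(manip.current_contact_force())
def pick(x,y,top,yaw,f,up=.11):
    z=top-GRIP+TIP
    manip.reach([x,y,z+up],[180,0,yaw]); manip.servo_line([x,y,z+.012],speed=.12); f0=F()
    manip.servo_line([x,y,z],speed=.03); print("down dF",(F()-f0).round(1))
    manip.close(f); print("width",round(manip.current_grip_width(),4),"gf",round(manip.current_gripper_force(),1),"ee",np.round(manip.current_ee_pos(),4))
    manip.servo_line([x,y,z+.02],speed=.05); manip.servo_line([x,y,z+up],speed=.15)
    print("held width",round(manip.current_grip_width(),4),"t",round(manip.current_t(),1))
def place(x,y,thick,yaw,up=.11,floor=.010):
    z=floor+thick-GRIP+TIP
    manip.reach([x,y,z+up],[180,0,yaw]); manip.servo_line([x,y,z+.010],speed=.12)
    manip.servo_line([x,y,z+.003],speed=.03); manip.hold(.1); f0=F()[2]; h=.003
    while h>-.0012:
        h-=.0005; manip.servo_line([x,y,z+h],speed=.01); d=F()[2]-f0
        if d>1.5: break
    print("set down at h",round(h,4),"dF",round(d,2),"ee",np.round(manip.current_ee_pos(),4),"t",round(manip.current_t(),1))
    manip.release(); manip.servo_line([x,y,z+.02],speed=.05); manip.servo_line([x,y,z+up],speed=.2)
    print("t",round(manip.current_t(),1))
def shot(tag):
    r={}
    for n in("scene","top"):
        r[n]=manip.camera(n); np.savez(f"{n}{tag}.npz",**r[n])
    return r
E
python3 - <<'E'
from act import *
pick(.534,.0286,.043,15.8,15)
shot(1)
E
python3 - <<'E'
from h import *
S=dict(np.load("scene1.npz"));T=dict(np.load("top1.npz"))
u,v=proj(S,[.534,.0286,.14])[0].astype(int);a=cv2.resize(S["image"][v-50:v+70,u-60:u+60],(480,480))
cv2.imwrite("pics/b.png",a)
E
```

```text
down dF [0.6 0.1 0.1]
width 0.0251 gf 15.0 ee [0.534  0.0286 0.0445]
held width 0.0253 t 6.5
```

View pics/b.png

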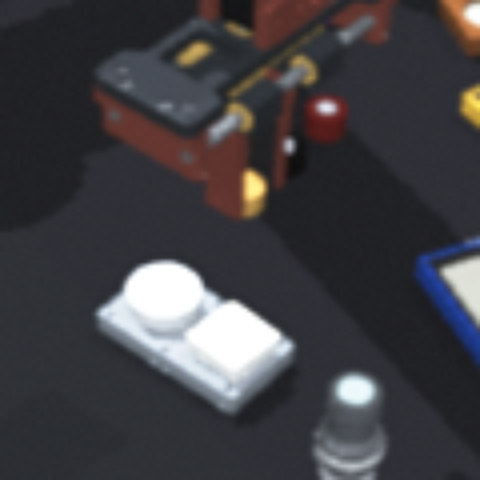

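The brass disc is held between the fingers at (252,190), and the square and round blocks lie undisturbed on the long block. Next I place it in the yellow case.

```bash
python3 - <<'E'
from act import *
place(.4455,.3403,.014,0)
manip.reach([.45,.15,.22],[180,0,15.8])
shot(2)
E
python3 - <<'E'
from h import *
T=dict(np.load("top2.npz"));S=dict(np.load("scene2.npz"))
a=cv2.resize(S["image"][160:195,350:385],(400,400),interpolation=2);b=cv2.resize(T["image"][198:238,168:208],(400,400),interpolation=2)
cv2.imwrite("pics/c.png",np.hstack([a,b]))
hsv=cv2.cvtColor(T["image"],cv2.COLOR_BGR2HSV)
w=(270,172,315,199)
m=cv2.inRange(hsv,(0,0,228),(180,40,255)); s,ms=big(win(T,*w,m)); print("square",plane(T,[s],.029)[0].round(4),rect(T,ms,.029))
ro,mr=big(win(T,280,199,312,224,m)); print("round",plane(T,[ro],.029)[0].round(4),rect(T,mr,.029))
al,ma=big(win(T,270,172,315,224,cv2.inRange(hsv,(0,0,95),(180,255,255)))); print("long",rect(T,ma,.015))
E
```

```text
set down at h -0.0005 dF 5.24 ee [0.4456 0.3403 0.0254] t 11.0
t 13.2
square [0.5296 0.0253 0.029 ] ((525.5523681640625, 25.365882873535156), (60.738529205322266, 57.9019889831543), 16.100671768188477)
round [0.4754 0.0128 0.029 ] ((480.3126220703125, 12.440074920654297), (59.53367233276367, 57.82364273071289), 15.512014389038086)
long ((504.3229675292969, 18.63744354248047), (110.4557113647461, 60.26570510864258), 15.904804229736328)
```

View pics/c.png

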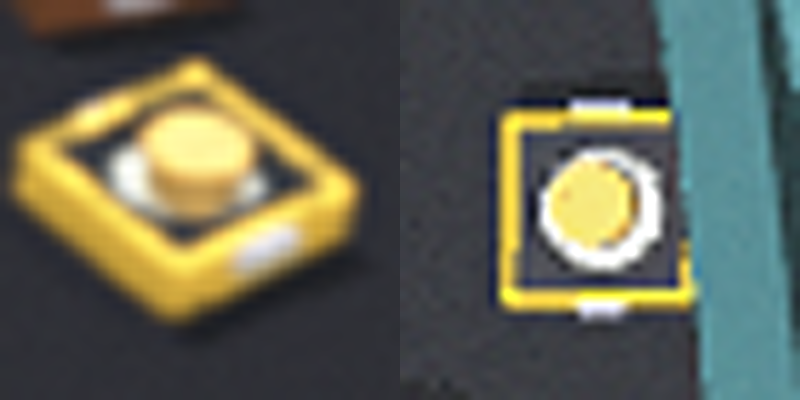

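Brass is seated in the yellow recess, with floor visible all around it; the offset is parallax. The brightness mask bled into the long block, so I'll segment the upper blocks by height instead.

```bash
cat >> h.py <<'E'
def zmap(c):
    H,W=c["depth"].shape;uv=np.stack(np.meshgrid(np.arange(W),np.arange(H)),-1).reshape(-1,2)
    o,d=rays(c,uv);return (o[2]+d[:,2]*c["depth"].ravel()).reshape(H,W)
E
python3 - <<'E'
from h import *
T=dict(np.load("top2.npz"));S=dict(np.load("scene2.npz"))
res={}
for n,c,ws in(("T",T,((270,172,315,198),(275,198,315,224))),("S",S,((286,205,320,255),(250,205,291,234)))):
    z=zmap(c)
    for nm,w in zip(("square","round"),ws):
        m=win(c,*w,np.uint8((z>.0235)&(z<.04))*255); ce,m=big(m)
        print(n,nm,ce.round(1),"area",m.sum()//255,"medz",np.median(z[m>0]).round(4),plane(c,[ce],.029)[0].round(4),[np.round(q,1) for q in rect(c,m,.029)])
    g=cv2.cvtColor(c["image"],cv2.COLOR_BGR2GRAY)
    if n=="T": print(g[180:216:2,290], z[180:216:2,290].round(3))
E
```

```text
T square [289.6 188.8] area 168 medz 0.029 [0.5324 0.0277 0.029 ] [array([532.5,  27.5]), array([40.1, 39.9]), np.float64(11.0)]
T round [294.4 207.2] area 172 medz 0.0291 [0.4764 0.0135 0.029 ] [array([476.9,  14.7]), array([42.4, 42.5]), np.float64(89.6)]
[ 35 238 248 247 247 247 247 248 207 178 172 251 248 247 247 247 249 231] [-0.001  0.033  0.027  0.028  0.03   0.029  0.026  0.028  0.014  0.014
  0.014  0.026  0.029  0.028  0.035  0.032  0.027  0.008]
S square [294.4 233.3] area 218 medz 0.0293 [0.5333 0.0276 0.029 ] [array([532.2,  26.8]), array([43.5, 44.5]), np.float64(9.6)]
S round [276.7 221.9] area 208 medz 0.0292 [0.4766 0.0128 0.029 ] [array([476.4,  12.2]), array([42.8, 49.6]), np.float64(57.2)]
```

```bash
python3 - <<'E'
from act import *
pick(.4765,.0134,.029,15.8,25,up=.17)
place(.6255,-.2118,.014,0,up=.17)
pick(.5325,.0276,.029,12,20,up=.17)
shot(3)
E
python3 - <<'E'
from h import *
T=dict(np.load("top3.npz"));S=dict(np.load("scene3.npz"))
a=cv2.resize(S["image"][280:340,196:256],(400,400),interpolation=2);b=cv2.resize(S["image"][170:270,240:340],(400,400),interpolation=2)
cv2.imwrite("pics/d.png",np.hstack([a,b]))
E
```

```text
down dF [ 0.8  0.5 -0.8]
width 0.0453 gf 25.0 ee [0.4765 0.0134 0.0305]
held width 0.0449 t 19.2
set down at h 0.0 dF 2.06 ee [ 0.6256 -0.2118  0.0256] t 23.8
t 26.0
down dF [ 1.1  1.2 -0.6]
width 0.0395 gf 20.0 ee [0.5325 0.0276 0.0305]
held width 0.0397 t 31.5
```

View pics/d.png

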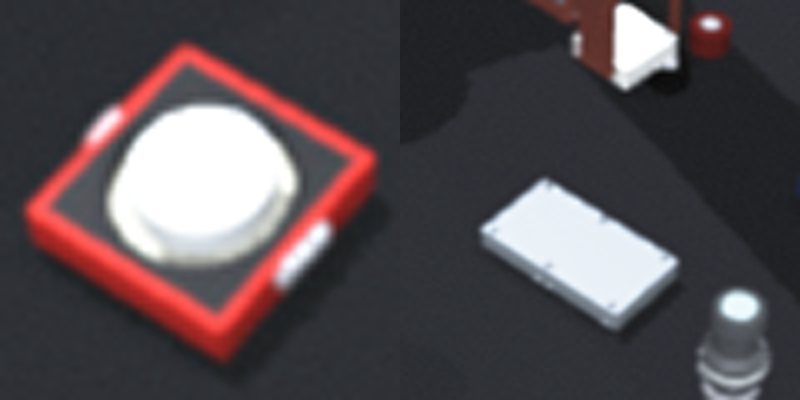

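The steel disc is seated in the red recess, with floor visible all around it. The square is held and the long block lies bare. Next I place the square in the green case and re-measure.

```bash
python3 - <<'E'
from act import *
place(.4697,-.3498,.014,-9.3,up=.17)
manip.reach([.42,-.25,.22],[180,0,15.8])
shot(4)
E
python3 - <<'E'
from h import *
T=dict(np.load("top4.npz"));S=dict(np.load("scene4.npz"))
for n,c,w in(("T",T,(270,172,315,224)),("S",S,(250,205,320,257))):
    g=cv2.cvtColor(c["image"],cv2.COLOR_BGR2GRAY);z=zmap(c)
    m=win(c,*w,cv2.inRange(g,95,255));ce,m=big(m);print(n,"long",[np.round(q,1) for q in rect(c,m,.015)],np.median(z[m>0]).round(4))
a=cv2.resize(S["image"][263:313,113:163],(400,400),interpolation=2);b=cv2.resize(S["image"][200:270,250:345],(400,400),interpolation=2)
cv2.imwrite("pics/e.png",np.hstack([a,b]))
E
```

```text
set down at h -0.0005 dF 6.22 ee [ 0.4697 -0.3498  0.0255] t 36.8
t 39.1
T long [array([504.4,  18.6]), array([110.3,  60.2]), np.float64(15.9)] 0.0149
S long [array([504.8,  15.4]), array([119.2,  72. ]), np.float64(14.9)] 0.015
```

View pics/e.png

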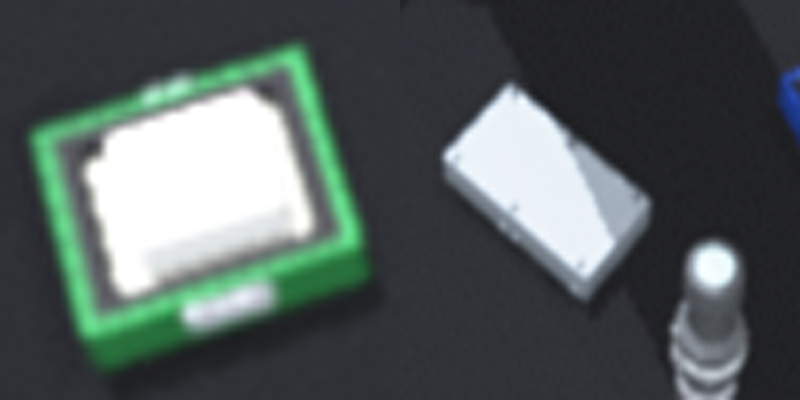

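The square is in the green recess, aligned. The long block hasn't moved, at (.5045,.0186), yaw 15.9°.

```bash
python3 - <<'E'
from act import *
pick(.5045,.0186,.015,15.9,50,up=.18)
place(.6088,.206,.015,-11.1,up=.18)
manip.reach([.35,-.2,.3],[180,0,15.8])
shot(5)
E
python3 - <<'E'
from h import *
T=dict(np.load("top5.npz"));S=dict(np.load("scene5.npz"))
for n,(x,y,r) in {"brass":(.4455,.3403,.008),"round":(.6255,-.2118,.017),"square":(.4697,-.3498,.012),"long":(.6088,.206,.025)}.items():
  for c in(T,S):
    z=zmap(c);g=np.array([(a,b) for a in np.linspace(-r,r,7) for b in np.linspace(-r,r,7)])
    uv=proj(c,np.c_[g+[x,y],np.full(49,.024)]).round().astype(int);zz=z[uv[:,1],uv[:,0]]
    A=np.linalg.lstsq(np.c_[g,np.ones(49)],zz,rcond=None)[0];print(n,"z",A[2].round(4),"slope deg",np.degrees(A[:2]).round(1),end=" ; ")
  print()
cr=lambda u,v,s:cv2.resize(S["image"][v-s:v+s,u-s:u+s],(390,290),interpolation=2)
cv2.imwrite("pics/f.png",np.vstack([np.hstack([cr(367,176,20),cr(226,310,32)]),np.hstack([cr(138,288,27),cr(369,229,38)])]))
cv2.imwrite("pics/g.png",S["image"])
E
```

```text
down dF [ 0.3  0.4 -0.9]
width 0.0592 gf 50.0 ee [0.5046 0.0186 0.0166]
held width 0.0593 t 45.3
set down at h -0.0005 dF 7.93 ee [0.6089 0.206  0.0266] t 49.9
t 52.1
brass z 0.024 slope deg [3.1 4.2] ; brass z 0.0247 slope deg [ 2.2 -0.3] ; 
round z 0.0242 slope deg [-0.4  3. ] ; round z 0.0235 slope deg [0.5 1.9] ; 
square z 0.0504 slope deg [-288.9 -234.3] ; square z 0.0241 slope deg [-0.8  1.1] ; 
long z 0.0241 slope deg [0.8 1. ] ; long z 0.0255 slope deg [-0.3  1.2] ;
```

View pics/f.png

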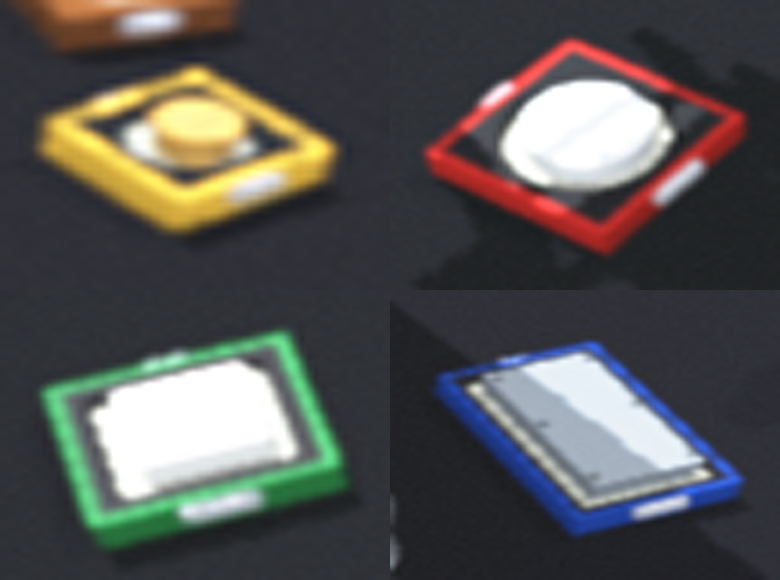

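View pics/g.png

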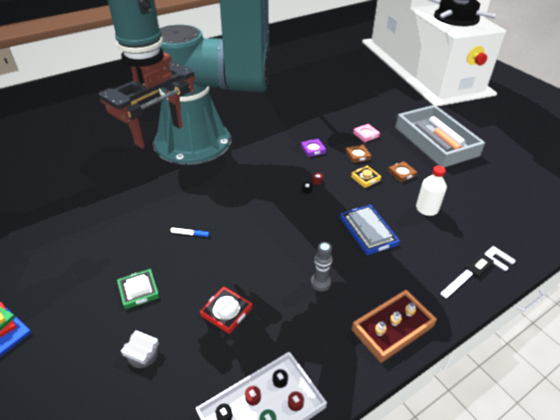

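All four blocks lie flat in their own recesses, with tops at 24–25 mm (top-view square reading discarded: arm in the way). The microscope (322,268) and bottle (431,192) are where they were, so I'm handing in.

```bash
python3 -c "
from plant import manip
print(manip.hand_in())"
```

```text
the job is handed in; nothing more can be done
None
```

The job is handed in: all four blocks lie flat and fully down in their own cases, taken off in order brass, steel disc, square, long in about 52 s, with the microscope and wash bottle untouched.

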